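# Weigh a spice jar on the beam scale

## Robot

A 7-joint arm with a two-finger parallel gripper is mounted at the origin on a cart in front of the work surface, level with it; the furniture and walls round the work are solid. World frame = base frame: x ahead of the robot, y to its left, z up, the work surface at z = 0. Lengths are in m, angles in rad, forces in N, time in s.
With the tool pointing down it reaches from about 0.4 to 0.875 m from the base axis. Payload 19.3 kg.
Tool frame: the origin (TCP) lies between the finger pads; the fingertips stand 19 mm ahead of it and the grasp point (between the pads) is the TCP; z points along the fingers, y is the direction in which the jaws open and shut (so a half turn about z gives the same grasp; the last joint's range is limited). The gripper opens to 85 mm and grips with 20 to 120 N. Pads are 22 mm wide; open, the fingers measure 114 mm over their backs; the gripper's body (76 mm by 85 mm) begins 54 mm behind the grasp point. The pads swing forward as they close: fully open they stand 13 mm farther back than shut.
Start: joints at [-1.196, 0.521, -0.036, 1.599, 0.021, 1.021, -0.113], TCP at [0.269, 0.564, 0.25] pointing down, gripper open.
Joint ranges: [-2.91, 2.91], [-0.3, 2.13], [-1.5, 1.42], [0.17, 2.43], [-1.26, 4.41], [0.16, 1.93], [-2.52, 2.52]. Speed limits (rad/s): [1.89, 1.89, 2.39, 2.39, 3.01, 3.01, 3.01].

## Interface

Orientations are given as [roll, pitch, yaw] about the fixed x, y, z axes, in that order (R = Rz(yaw) Ry(pitch) Rx(roll)).
In Python, from workcell import status, imaging, bot gives the robot as it stands.
- The arm moves only by the shell command python3 -m handwheel 'ROWS' [FORCE]. ROWS is JSON, a list of rows, each an object with "offset": the shift along the tool's x, y, z in mm, a list of three; "rot": the turn, a rotation vector about the tool's x, y, z in degrees, a list of three; "claw": the opening, from -1 (shut) to 1 (fully open). A call has 1 to 12 rows; each row shifts and turns the commanded pose from where the row before left it, along the tool's axes as they then stand; what a row does not reach is not made up. A row lasts 1/10 s, in which the tool goes at most 50 mm and 8.59 degrees, less where a joint would pass 70% of its speed; a pose out of reach is approached as far as the arm can. A call is refused whole if a number of a shift passes 50 or a number of a turn 8.59, either way. A call with a gripper value outside its range is refused whole. The fingers move at their own pace and stop on an object; FORCE is the grip in N (left out, the last holds). Time passes only in rows, so rows that do not move let the fingers close. It gives the time, the measured TCP pose, the force and the opening at its end, in the units of the state.
- status.observe(): the state, without advancing time (a new reading comes with each control period).
- imaging.grab_frame(name): name is "side" or "top"; returns a dict with "color" (420x560x3 uint8, red, green, blue), "range_z" (420x560 float32, m along the optical axis (not along the pixel's ray), 0 where there is no reading), "fx", "fy", "cx", "cy" (pixels), "camera_from_world" (4x4, takes a point from world to camera coordinates). Camera axes: x right, y down, z forward; pixel columns grow to the right and rows downward; lengths in m; the calibration is good to about 2 mm. A picture is of the moment at which its call begins.
- bot.job_done(): hands the job in, once; it reports no verdict.
Trained networks look in the newest picture that a camera, given by its name, has taken for a name from the list of things; names that differ only in an ending like _2 or _b are one class to them, and where a whole thing is asked for, a point or a joint stands for the part that bears it (a point fixed in the world has none). Each returns a list of dicts, best first, with "conf" (0 to 1); they miss things now and then, are a little off and sometimes report something else, mostly with a low value. They report only what shows in the picture. A call takes as long as a camera call. They do not tell look-alikes from the thing itself.
- imaging.regions_of(thing, camera): "region" (420x560 bool, what is visible of it) and "box" ([centre column, centre row, width, height] in pixels, round what is visible of it).
- imaging.mark_of(thing, camera): "uv" ([column, row] in pixels: a listed point, or the origin of a listed thing).
The state is a dict: "clock": time; "qpos": joint angles; "qd": joint speeds; "joint_efforts": joint torques, N m; "position": TCP position; "tool_rot": TCP orientation; "force": force on the tool from outside, world axes, zero at the start; "moment": the same for the moment, N m; "grip_width": finger opening in m.
Only numpy, scipy, OpenCV 4.12 (cv2) and the standard library are available. Lean on these libraries where they do the work, as an engineer would, in place of code of your own. Each camera call takes 0.05 s, during which the arm holds its last target.

## Task

Weigh the tallest of the three spice jars on the beam scale: set it gently upright on the pan, then shift the sliding poise from notch to notch along the beam until the pointer, left to swing free, comes to rest between the two long lines of its index plate. Leave the jar on the pan and the poise hanging seated in its notch, and do not disturb the other jars.

Things in the scene. Friction and masses are not known exactly. Their poses are not given: they have to be found in the camera images.
- scale: Counter-top beam scale, white base 84 mm deep (x), 380 mm long (y), fixed. Origin on the worktop under the beam's pivot, which is 115 mm above it; +y runs along the beam towards the pan, -y along the notched arm to the pointer. The index plate at the pointer's end faces the robot; its two long lines lie 6.5 mm above and below the pointer's level position.
- beam (a joint): Tilt of the beam, rad: 0 = level, pointer midway between the long lines; positive = pointer up, pan side too heavy: poise must go outwards to the pointer; negative = pointer down. Stops at +-0.09. One notch of the poise alters it by 0.04, so some notch brings it within 0.02 of level; at a stop the error may be many notches. Damped: left free it rests after 1 s. Between the long lines: within +-0.027.
- pan_floor (a point): Centre of the upper face of the pan's flat floor, about 148 mm above the worktop, 80 mm from the pivot. Round aluminium pan, floor 100 mm, rim 114 mm in diameter, rim 7 mm above the floor. It stays level and moves up or down 7 mm as the beam tilts; where on it a thing stands does not alter the weighing.
- pan: The pan with its stem; origin on the beam, 33 mm below the pan floor.
- pointer_tip (a point): Tip of the pointer at the beam's end, 253 mm from the pivot. It rises when the beam joint grows.
- first_notch (a point): Where the poise's pin lies when seated in the first (innermost) notch, 70 mm from the pivot. Fixed in the beam: y runs along the beam towards the pan, z is the beam's up. With the poise here and the pan empty the beam is level. At balance: jar mass x 80 mm = 180 g x distance of the poise's pin outwards from this notch.
- last_notch (a point): Where the pin lies in the last (outermost) notch, 200 mm from the pivot. There are 14 notches, 10 mm apart, along the beam's top edge: V-shaped with 45 degree flanks; the pin must rise 4 mm to pass from one to the next.
- poise_center (a point): Centre of the sliding poise, a dark steel stirrup of 180 g hanging round the beam: 26 mm wide across the beam (flat outer cheeks; grip them from above, a finger on either side of the beam), 26 mm along it, 52 mm tall. It hangs plumb on its pin, 14 mm above this point, with 3 mm of play across the beam. It starts in the first notch, where the empty scale balances.
- poise: The poise; origin on its pin. It is captive on the beam between two collars: lifted more than about 9 mm it lifts the beam. When lifted, the loaded beam follows it up to its stop; dragged along level, it rides from notch to notch with light clicks while the beam yields.
- poise_pin (a point): Axis of the poise's cross pin. Seated in a notch it lies on the straight line from first_notch to last_notch.
- jar_tall_center (a point): Centre of the tallest jar, the one to weigh: white round jar with a grey lid, 52 mm in diameter, 92 mm tall, this point 46 mm above its foot. Its mass is unknown, about 70 to 280 g. z axis up.
- jar_tall: The tallest jar; origin at the centre of its foot.
- jar_mid_center (a point): Centre of the middle jar, same pattern, 44 mm in diameter and 70 mm tall. Leave it alone.
- jar_short_center (a point): Centre of the shortest jar, same pattern, 38 mm in diameter and 60 mm tall. Leave it alone.
Things that resemble listed ones, but are neither listed nor needed, are in the scene too. Leave any blue look-alike of the jar_tall alone.

How it is judged:
By the outcome, as a careful person would: the job done as asked, in the order asked, and still so for the second after the job is handed in, with the robot touching nothing.
It also fails if it takes over 58 s, if anything falls off the work surface, if the arm or the gripper's body presses on something with over 40 N, if the wrist force passes 120 N, or if a joint passes its speed limit or range.

## Working session

There is one attempt and no reset: what is moved stays moved. The work goes in short steps, Python scripts to look and compute and a shell command to move; the robot and the scene stay as the last step left them, time stands still between calls to the robot, and variables do not carry over. Pictures are saved under pics/ and viewed, and the job is handed in when it is done.

```bash
ls; mkdir -p pics
python3 - <<'E'
from workcell import status, imaging
import cv2
s=status.observe()
for k,v in s.items(): print(k,v)
for n in ("side","top"):
    f=imaging.grab_frame(n); cv2.imwrite(f"pics/{n}0.png",f["color"][:,:,::-1])
    print(n,f["fx"],f["fy"],f["cx"],f["cy"],f["camera_from_world"].round(4).tolist())
E
```

```text
pics
clock 0.0
qpos [-1.19619405  0.52202577 -0.03633391  1.59999172  0.02122439  1.0211106
 -0.1127735 ]
qd [-0.00082304  0.00039174 -0.00143772  0.00035202  0.00082416  0.00012635
  0.00043276]
joint_efforts [ 2.99059888e-03 -9.27096534e+01  1.98142022e+00 -3.69917500e+01
  1.79891114e-02  8.30951671e-03 -8.33684430e-05]
position [0.26882392 0.56388501 0.24972416]
tool_rot [-3.14044728e+00  9.97607363e-05  2.69682507e+00]
force [1.32227839 0.17590041 0.25677527]
moment [-0.02507146 -0.03141642  0.01793684]
grip_width 0.085347773392148
side 518.0326318450471 518.0326318450471 278.4878242773856 205.49343459464777 [[0.8894, -0.4571, 0.0011, -0.4487], [-0.2841, -0.5548, -0.782, 0.2439], [0.358, 0.6952, -0.6233, 0.8522], [0.0, 0.0, 0.0, 1.0]]
top 462.88333761430545 462.88333761430545 286.1201036204904 204.51537987297252 [[-0.0217, -0.9998, 0.0005, -0.0104], [-0.9954, 0.0216, -0.0938, 0.5324], [0.0937, -0.0026, -0.9956, 1.0408], [0.0, 0.0, 0.0, 1.0]]
```

View pics/side0.png

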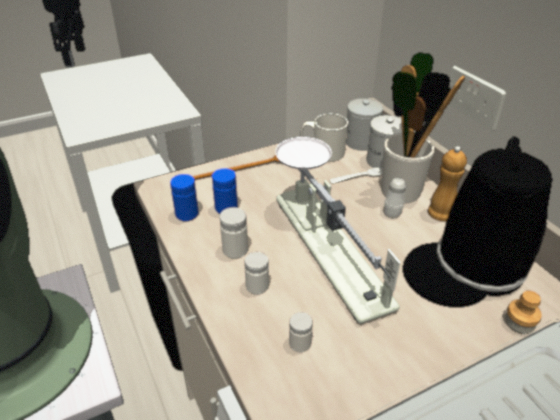

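View pics/top0.png

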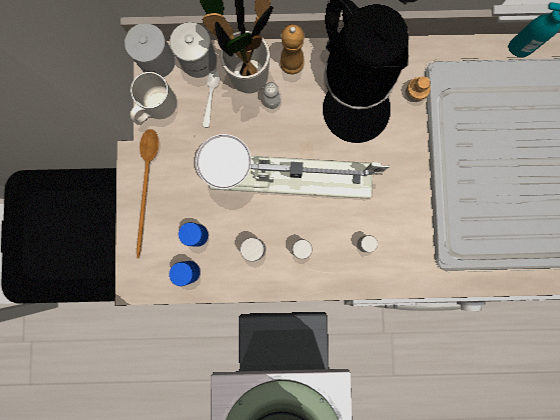

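White jars: side (234,232), (257,272) and (301,332), which are top (252,249), (302,249) and (369,243). The two blue ones at side (185,197) and (225,190) are look-alikes. The tall one looks to be (234,232). I'll measure and crop to check.

```bash
cat > h.py <<'E'
import numpy as np, cv2
from workcell import status, imaging
def cam(f): 
    T=np.array(f["camera_from_world"]); return T, np.linalg.inv(T)
def ray(f,uv):
    T,Ti=cam(f); d=np.array([(uv[0]-f["cx"])/f["fx"],(uv[1]-f["cy"])/f["fy"],1.])
    return Ti[:3,3], Ti[:3,:3]@d
def atz(f,uv,z):
    o,d=ray(f,uv); return o+d*(z-o[2])/d[2]
def pts(f,mask):
    v,u=np.nonzero(mask&(f["range_z"]>0)); z=f["range_z"][v,u]
    P=np.c_[(u-f["cx"])/f["fx"]*z,(v-f["cy"])/f["fy"]*z,z]
    T,Ti=cam(f); return P@Ti[:3,:3].T+Ti[:3,3]
def proj(f,p):
    T,_=cam(f); q=T[:3,:3]@np.array(p)+T[:3,3]; return [f["fx"]*q[0]/q[2]+f["cx"],f["fy"]*q[1]/q[2]+f["cy"]]
def tri(fa,ua,fb,ub):
    A=[];b=[]
    for f,u in((fa,ua),(fb,ub)):
        o,d=ray(f,u); d=d/np.linalg.norm(d); M=np.eye(3)-np.outer(d,d); A.append(M); b.append(M@o)
    x=np.linalg.lstsq(np.vstack(A),np.hstack(b),rcond=None)[0]
    return x,[np.linalg.norm(A[i]@x-b[i])*1000 for i in (0,1)]
E
python3 - <<'E'
from h import *
F={n:imaging.grab_frame(n) for n in("side","top")}
np.set_printoptions(precision=4,suppress=True)
for t in ["scale","pan_floor","pan","pointer_tip","first_notch","last_notch","poise_center","poise_pin","jar_tall_center","jar_tall","jar_mid_center","jar_short_center"]:
    m={n:imaging.mark_of(t,n) for n in F}
    print(t,{n:[(np.round(d["uv"],1).tolist(),round(d["conf"],2)) for d in m[n][:4]] for n in m})
    if m["side"] and m["top"]: 
        x,e=tri(F["side"],m["side"][0]["uv"],F["top"],m["top"][0]["uv"]); print("   tri",x,np.round(e,1))
for t in ["jar_tall","jar_mid","jar_short","pan"]:
  for n in F:
    for d in imaging.regions_of(t,n)[:4]:
        P=pts(F[n],d["region"]); print(t,n,round(d["conf"],2),np.round(d["box"]),"ztop",np.percentile(P[:,2],97), "lo",P.min(0),"hi",P.max(0))
c=F["side"]["color"][150:370,150:420,::-1]; cv2.imwrite("pics/crop1.png",cv2.resize(c,None,fx=2.7,fy=2.7,interpolation=cv2.INTER_CUBIC))
E
```

```text
scale {'side': [([316.6, 231.1], 0.83), ([373.1, 255.9], 0.66), ([338.7, 209.2], 0.46), ([303.2, 167.8], 0.24)], 'top': [([266.1, 175.9], 0.6)]}
   tri [0.6038 0.023  0.0078] [1.6 1.6]
pan_floor {'side': [([302.2, 153.4], 0.69), ([370.7, 253.1], 0.51)], 'top': [([222.1, 164.4], 0.87)]}
   tri [0.6089 0.1062 0.15  ] [3.6 3.6]
pan {'side': [([302.3, 165.4], 0.93)], 'top': [([227.3, 162.7], 0.97), ([300.9, 245.9], 0.48), ([367.1, 245.4], 0.29)]}
   tri [0.6128 0.1009 0.1232] [1.3 1.3]
pointer_tip {'side': [([388.3, 272.9], 0.84)], 'top': [([254.2, 247.1], 0.6), ([382.2, 172.8], 0.56), ([250.9, 249.6], 0.35)]}
   tri [ 0.5389 -0.0586  0.0487] [150.5 150.5]
first_notch {'side': [([336.8, 213.3], 0.91)], 'top': [([292.8, 167.8], 0.82)]}
   tri [ 0.6061 -0.0388  0.1   ] [2.1 2.1]
last_notch {'side': [([373.8, 255.0], 0.56)], 'top': [([356.5, 171.7], 0.61)]}
   tri [ 0.5928 -0.1741  0.1129] [2.5 2.5]
poise_center {'side': [([334.5, 213.0], 0.61)], 'top': [([295.0, 172.8], 0.61)]}
   tri [ 0.5952 -0.0439  0.1083] [3.8 3.8]
poise_pin {'side': [([334.0, 208.1], 0.71), ([331.9, 210.2], 0.17)], '
[... 1341 characters left out ...]
 25.  24.] ztop 0.09552505015674934 lo [ 0.4065  0.0276 -0.0022] hi [0.4554 0.0814 0.0975]
jar_tall top 0.65 [195. 234.  26.  24.] ztop 0.09531157025381842 lo [0.4431 0.1598 0.0086] hi [0.4906 0.2078 0.0981]
jar_tall top 0.58 [184. 273.  32.  22.] ztop 0.09490552435857921 lo [ 0.3589  0.1792 -0.0005] hi [0.4088 0.2352 0.0963]
jar_tall top 0.55 [288. 161. 187.  55.] ztop 0.1548528217895828 lo [ 0.556  -0.2199 -0.0045] hi [0.7075 0.1759 0.1595]Traceback (most recent call last):
  File "<stdin>", line 11, in <module>
ValueError: it knows: beam, first_notch, jar_mid_center, jar_short_center, jar_tall, jar_tall_center, last_notch, pan, pan_floor, pointer_tip, poise, poise_center, poise_pin, scale
```

Run:
```python
from h import *
np.set_printoptions(precision=4,suppress=True)
F={n:imaging.grab_frame(n) for n in("side","top")}
for t in ["jar_mid_center","jar_short_center","pan","poise","beam"]:
  for n in F:
    for d in imaging.regions_of(t,n)[:2]:
        P=pts(F[n],d["region"]); print(t,n,round(d["conf"],2),np.round(d["box"]),"p3",np.percentile(P,3,axis=0),"p97",np.percentile(P,97,axis=0))
# pan from top: all points with z .14-.165 near
for n in F:
    P=pts(F[n],np.ones((420,560),bool))
    s=P[(abs(P[:,2]-.15)<.012)&(np.hypot(P[:,0]-.61,P[:,1]-.105)<.08)]
    c,r=cv2.minEnclosingCircle((s[:,:2]*1000).astype(np.float32)); print(n,"pan",c,r,np.median(s[:,2]),len(s))
    # jar
    s=P[(P[:,2]>.085)&(P[:,2]<.1)&(np.hypot(P[:,0]-.432,P[:,1]-.053)<.04)]
    c,r=cv2.minEnclosingCircle((s[:,:2]*1000).astype(np.float32)); print(n,"jar",c,r,np.median(s[:,2]),len(s))
    # beam slices
    for y in np.arange(.02,-.24,-.02):
        s=P[(abs(P[:,1]-y)<.006)&(P[:,2]>.095)&(P[:,2]<.16)&(abs(P[:,0]-.61)<.05)]
        if len(s)>3: print(n,round(y,2),"x",np.percentile(s[:,0],[5,50,95]),"z",np.percentile(s[:,2],[5,50,95]),len(s))
print(status.observe()["clock"])
c=F["side"]["color"][150:370,150:420,::-1]; cv2.imwrite("pics/crop1.png",cv2.resize(c,None,fx=2.7,fy=2.7,interpolation=cv2.INTER_CUBIC))
c=F["top"]["color"][120:280,170:400,::-1]; cv2.imwrite("pics/crop2.png",cv2.resize(c,None,fx=3.4,fy=3.4,interpolation=cv2.INTER_CUBIC))
```

```text
jar_mid_center side 0.55 [256. 274.  23.  46.] p3 [ 0.4098 -0.0767  0.0064] p97 [ 0.4477 -0.0391  0.0725]
jar_mid_center side 0.38 [232. 229.  29.  51.] p3 [0.4081 0.0273 0.0029] p97 [0.4545 0.0771 0.0942]
jar_mid_center top 0.74 [302. 248.  25.  19.] p3 [ 0.412  -0.0738  0.0648] p97 [ 0.449  -0.0348  0.0725]
jar_short_center side 0.76 [300. 332.  21.  41.] p3 [ 0.4213 -0.2223  0.0082] p97 [ 0.4538 -0.1897  0.0622]
jar_short_center top 0.84 [369. 244.  20.  17.] p3 [ 0.4219 -0.2185  0.016 ] p97 [ 0.455  -0.1853  0.0638]
pan side 0.97 [303. 160.  56.  43.] p3 [0.5666 0.0526 0.1451] p97 [0.6657 0.1571 0.1561]
pan top 0.95 [224. 162.  54.  55.] p3 [0.5639 0.0568 0.1451] p97 [0.6612 0.1543 0.155 ]
poise side 0.59 [337. 216.  16.  37.] p3 [ 0.5872 -0.059   0.079 ] p97 [ 0.6117 -0.0329  0.1288]
poise top 0.6 [294. 171.  14.  16.] p3 [ 0.5861 -0.0566  0.0917] p97 [ 0.6116 -0.0335  0.129 ]
beam side 0.8 [333. 205. 108. 139.] p3 [ 0.569  -0.1941  0.0959] p97 [0.6652 0.1551 0.1554]
beam top 0.71 [283. 161. 178.  58.] p3 [ 0.5658 -0.1636  0.1037] p97 [0.6623 0.1536 0.1548]
side pan (613.2493896
[... 1288 characters left out ...]
4] 32
top -0.02 x [0.596  0.6003 0.6068] z [0.1055 0.1217 0.1243] 42
top -0.04 x [0.5868 0.5968 0.6113] z [0.1181 0.1263 0.1285] 75
top -0.06 x [0.5866 0.5982 0.6094] z [0.1082 0.1229 0.1289] 47
top -0.08 x [0.5932 0.5962 0.6009] z [0.1035 0.112  0.1176] 29
top -0.1 x [0.5912 0.5942 0.5978] z [0.1095 0.113  0.1162] 21
top -0.12 x [0.5897 0.5931 0.5976] z [0.1068 0.1129 0.117 ] 29
top -0.14 x [0.5882 0.5909 0.5949] z [0.1106 0.114  0.1187] 22
top -0.16 x [0.5865 0.5905 0.5948] z [0.1064 0.1118 0.1165] 29
top -0.18 x [0.5846 0.5876 0.5919] z [0.105  0.1132 0.1165] 25
top -0.2 x [0.5864 0.5977 0.607 ] z [0.0985 0.1222 0.147 ] 49
top -0.22 x [0.586  0.5951 0.6064] z [0.103  0.1301 0.1478] 47
2.1
```

View pics/crop1.png

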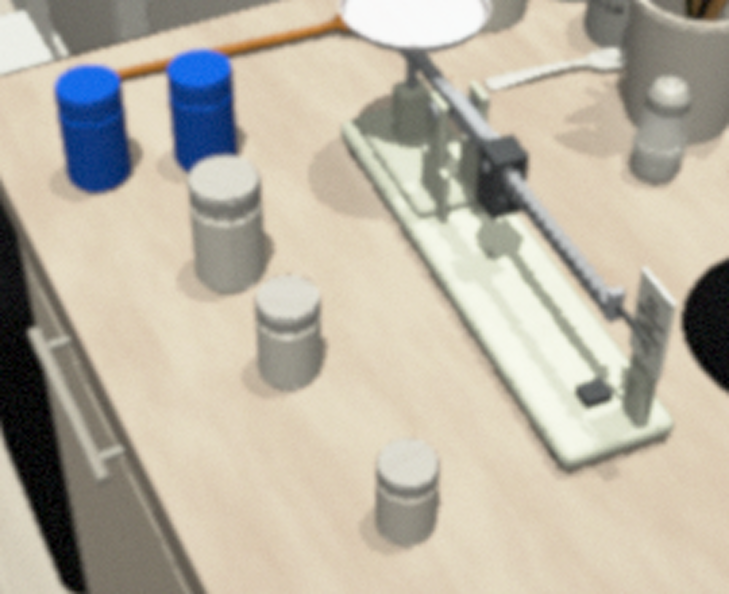

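View pics/crop2.png

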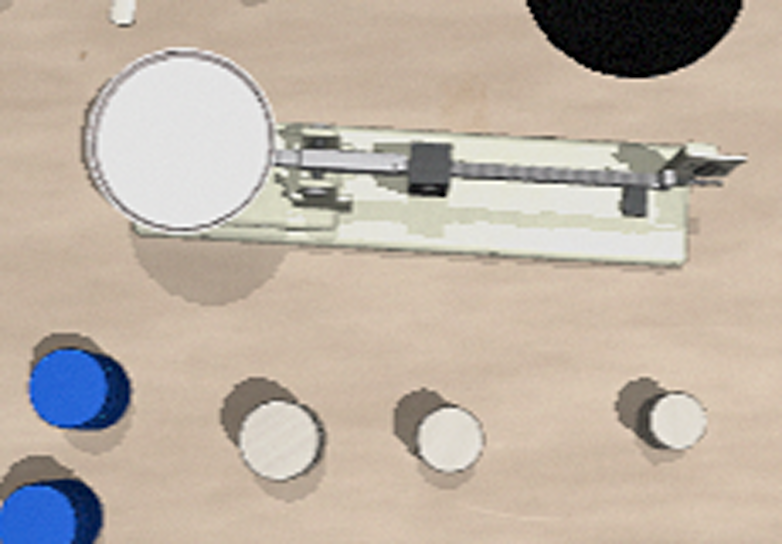

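The crop confirms it: the tall white jar is at crop (228,225), clearly taller than the whites at (289,330) and (407,490). The blue pair at (95,125) and (203,110) are look-alikes. The jar is at (0.432, 0.053), top 0.092. The beam heading is about -4.6° from y, and the pan, pivot and poise positions agree with each other.

Next I move above the jar, then turn the jaws across the beam. That jaw direction suits both grasps.

```bash
cat >> h.py <<'E'
from scipy.spatial.transform import Rotation as Ro
def go(x,y,z,jaw_deg=-4.64):
    """remaining shift (tool axes, mm) and turn (deg) to pose with tool down, jaw axis at heading jaw_deg"""
    s=status.observe(); R=Ro.from_euler("xyz",s["tool_rot"]); 
    d=R.inv().apply(np.array([x,y,z])-s["position"])*1000
    yaw=np.deg2rad(jaw_deg+90); T=Ro.from_euler("xyz",[np.pi,0,yaw])
    print("t",round(s["clock"],2),"pos",np.round(s["position"],4),"shift",np.round(d,1),"turn",np.round(np.rad2deg((R.inv()*T).as_rotvec()),2),"F",np.round(s["force"],2),"w",round(s["grip_width"],4),"q7",round(s["qpos"][6],2))
E
python3 -c "
from h import *
go(.4323,.0534,.2)"
python3 -m handwheel '[{"offset":[-30.6,-32.6,0],"rot":[0,0,0],"claw":1},{"offset":[-30.6,-32.6,0],"rot":[0,0,0],"claw":1},{"offset":[-30.6,-32.6,0],"rot":[0,0,0],"claw":1},{"offset":[-30.6,-32.6,0],"rot":[0,0,0],"claw":1},{"offset":[-30.6,-32.6,0],"rot":[0,0,0],"claw":1},{"offset":[-30.6,-32.6,0],"rot":[0,0,0],"claw":1},{"offset":[-30.6,-32.6,0],"rot":[0,0,0],"claw":1},{"offset":[-30.6,-32.6,0],"rot":[0,0,0],"claw":1},{"offset":[-30.6,-32.6,0],"rot":[0,0,0],"claw":1},{"offset":[-30.6,-32.6,0],"rot":[0,0,0],"claw":1},{"offset":[-30.6,-32.6,0],"rot":[0,0,0],"claw":1},{"offset":[-30.6,-32.6,0],"rot":[0,0,0],"claw":1}]'
python3 -c "
from h import *
go(.4323,.0534,.2)"
```

```text
t 2.1 pos [0.2689 0.5642 0.2503] shift [-367.2 -390.8   50.3] turn [-0.    0.   69.15] F [ 0.21 -0.02  0.57] w 0.0852 q7 -0.11
clock: 3.3
position: [0.4324, 0.0513, 0.2506]
tool_rot: [3.141, 0.001, 2.697]
force: [1.0, 0.3, 0.1]
grip_width: 0.0853
t 3.3 pos [0.4324 0.0513 0.2506] shift [ 1.   1.8 50.6] turn [5.000e-02 1.000e-02 6.916e+01] F [0.96 0.34 0.05] w 0.0853 q7 0.93
```

```bash
python3 -m handwheel '[{"offset":[1,2,0],"rot":[0,0,7.68],"claw":1},{"offset":[0,0,0],"rot":[0,0,7.68],"claw":1},{"offset":[0,0,0],"rot":[0,0,7.68],"claw":1},{"offset":[0,0,0],"rot":[0,0,7.68],"claw":1},{"offset":[0,0,0],"rot":[0,0,7.68],"claw":1},{"offset":[0,0,0],"rot":[0,0,7.68],"claw":1},{"offset":[0,0,0],"rot":[0,0,7.68],"claw":1},{"offset":[0,0,0],"rot":[0,0,7.68],"claw":1},{"offset":[0,0,0],"rot":[0,0,7.68],"claw":1},{"offset":[0,0,0],"rot":[0,0,0],"claw":1}]'
python3 - <<'E'
from h import *
go(.4323,.0534,.07)
for n in("side","top"):
    f=imaging.grab_frame(n); cv2.imwrite(f"pics/{n}2.png",f["color"][:,:,::-1])
E
```

```text
clock: 4.3
position: [0.4321, 0.0554, 0.2504]
tool_rot: [3.141, -0.0, 1.488]
force: [0.4, 0.7, 0.2]
grip_width: 0.0852
t 4.3 pos [0.4321 0.0554 0.2504] shift [ -2.    0.4 180.4] turn [ 0.01 -0.   -0.1 ] F [0.37 0.71 0.18] w 0.0852 q7 -0.22
```

View pics/side2.png

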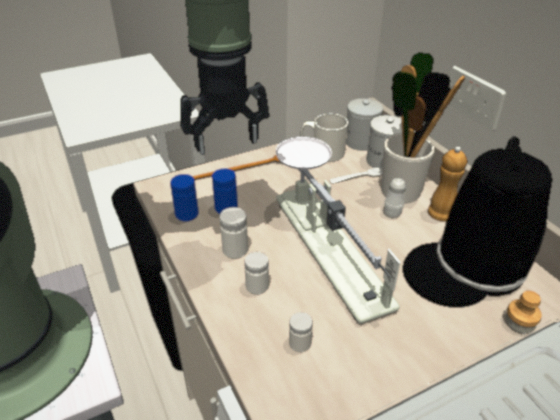

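The gripper at side (225,100) hangs above the jar with its jaws across. I descend and grip.

```bash
python3 -m handwheel '[{"offset":[-2,0,30],"rot":[0,0,0],"claw":1},{"offset":[0,0,40],"rot":[0,0,0],"claw":1},{"offset":[0,0,40],"rot":[0,0,0],"claw":1},{"offset":[0,0,35],"rot":[0,0,0],"claw":1},{"offset":[0,0,22],"rot":[0,0,0],"claw":1},{"offset":[0,0,10],"rot":[0,0,0],"claw":1},{"offset":[0,0,3],"rot":[0,0,0],"claw":1},{"offset":[0,0,0],"rot":[0,0,0],"claw":1}]'
python3 - <<'E'
from h import *
go(.4323,.0534,.07)
E
python3 -m handwheel '[{"offset":[0,0,0],"rot":[0,0,0],"claw":0.3},{"offset":[0,0,0],"rot":[0,0,0],"claw":0.1},{"offset":[0,0,0],"rot":[0,0,0],"claw":-0.1},{"offset":[0,0,0],"rot":[0,0,0],"claw":-0.3},{"offset":[0,0,0],"rot":[0,0,0],"claw":-0.3},{"offset":[0,0,0],"rot":[0,0,0],"claw":-0.3},{"offset":[0,0,0],"rot":[0,0,0],"claw":-0.3}]' 30
```

```text
clock: 5.2
position: [0.4322, 0.0532, 0.0708]
tool_rot: [3.141, -0.0, 1.491]
force: [0.2, -0.0, 0.1]
grip_width: 0.0854
t 5.2 pos [0.4322 0.0532 0.0708] shift [0.2 0.1 0.8] turn [ 0.02 -0.02  0.08] F [ 0.15 -0.05  0.11] w 0.0854 q7 -0.02
clock: 5.9
position: [0.4324, 0.0535, 0.0711]
tool_rot: [3.14, -0.001, 1.491]
force: [-1.3, 0.5, 12.7]
grip_width: 0.0514
```

```bash
python3 -m handwheel '[{"offset":[0,0,-2],"rot":[0,0,0],"claw":-0.3},{"offset":[0,0,-10],"rot":[0,0,0],"claw":-0.3},{"offset":[0,0,-30],"rot":[0,0,0],"claw":-0.3},{"offset":[0,0,-40],"rot":[0,0,0],"claw":-0.3},{"offset":[0,0,-45],"rot":[0,0,0],"claw":-0.3},{"offset":[0,0,-43],"rot":[0,0,0],"claw":-0.3},{"offset":[0,0,-20],"rot":[0,0,0],"claw":-0.3},{"offset":[0,0,0],"rot":[0,0,0],"claw":-0.3},{"offset":[0,0,0],"rot":[0,0,0],"claw":-0.3}]'
python3 - <<'E'
from h import *
np.set_printoptions(precision=4,suppress=True)
fs=[]
for i in range(3):
    f=imaging.grab_frame("side"); fs.append(status.observe()["force"])
print(np.array(fs)); g=imaging.grab_frame("top")
go(.6125,.1042,.26)
for n,F in (("side",f),("top",g)):
    P=pts(F,np.ones((420,560),bool)); 
    s=P[(np.hypot(P[:,0]-.432,P[:,1]-.053)<.027)&(P[:,2]>.1)&(P[:,2]<.29)]; print(n,"jar z range",np.percentile(s[:,2],[1,3,10,50,99]))
cv2.imwrite("pics/side3.png",cv2.resize(f["color"][50:300,130:400,::-1],None,fx=2,fy=2))
E
```

```text
clock: 6.8
position: [0.4316, 0.0534, 0.2605]
tool_rot: [3.141, -0.001, 1.491]
force: [-0.2, 0.1, -1.7]
grip_width: 0.0509
[[-0.4908  0.281  -2.7651]
 [ 0.3684 -0.0074 -2.487 ]
 [ 0.2995  0.9964 -2.0208]]
t 7.0 pos [0.4314 0.0531 0.2595] shift [ 65.5 176.4  -0.9] turn [-0.1   0.05  0.03] F [-1.08 -0.72 -1.98] w 0.0511 q7 -0.21
side jar z range [0.192  0.1955 0.2036 0.2508 0.2823]Traceback (most recent call last):
  File "<stdin>", line 10, in <module>
    return _quantile_unchecked(
        a, q, axis, out, overwrite_input, method, keepdims, weights)
    return _ureduce(a,
                    func=_quantile_ureduce_func,
    ...<5 lines>...
                    overwrite_input=overwrite_input,
                    method=method)
    r = func(a, **kwargs)
    result = _quantile(arr,
                       quantiles=q,
    ...<2 lines>...
                       out=out,
                       weights=wgt)
    slices_having_nans = np.isnan(arr[-1, ...])
                                  ~~~^^^^^^^^^
IndexError: index -1 is out of bounds for axis 0 with size 0
```

Lifted force ≈ -2.3 N suggests about 235 g, so a poise position near 10 notches out. I carry the jar over the pan, with its foot at 0.19 and the rim at 0.155.

```bash
python3 -m handwheel '[{"offset":[6,15,0],"rot":[0,0,0],"claw":-0.3},{"offset":[10,27,0],"rot":[0,0,0],"claw":-0.3},{"offset":[12,33,0],"rot":[0,0,0],"claw":-0.3},{"offset":[12,33,0],"rot":[0,0,0],"claw":-0.3},{"offset":[12,33,0],"rot":[0,0,0],"claw":-0.3},{"offset":[8.5,22.4,0],"rot":[0,0,0],"claw":-0.3},{"offset":[5,13,0],"rot":[0,0,0],"claw":-0.3},{"offset":[0,0,0],"rot":[0,0,0],"claw":-0.3},{"offset":[0,0,0],"rot":[0,0,0],"claw":-0.3}]'
python3 - <<'E'
from h import *
f=imaging.grab_frame("side")
go(.6125,.1042,.222)
P=pts(f,np.ones((420,560),bool)); 
s=P[(np.hypot(P[:,0]-.6125,P[:,1]-.104)<.030)&(P[:,2]>.165)&(P[:,2]<.29)]; print("jar",np.percentile(s[:,2],[1,3,10,50,99]))
cv2.imwrite("pics/side3.png",cv2.resize(f["color"][30:280,180:450,::-1],None,fx=2,fy=2))
E
```

```text
clock: 7.9
position: [0.6124, 0.104, 0.2592]
tool_rot: [-3.14, 0.001, 1.49]
force: [-0.5, 0.2, -1.9]
grip_width: 0.0508
t 7.95 pos [0.6123 0.1039 0.2596] shift [ 0.3  0.3 37.6] turn [-0.08  0.04  0.01] F [ 0.02 -0.79 -0.69] w 0.0507 q7 -0.15
jar [0.19167303 0.1945895  0.20284527 0.24835572 0.28372237]
```

View pics/side3.png

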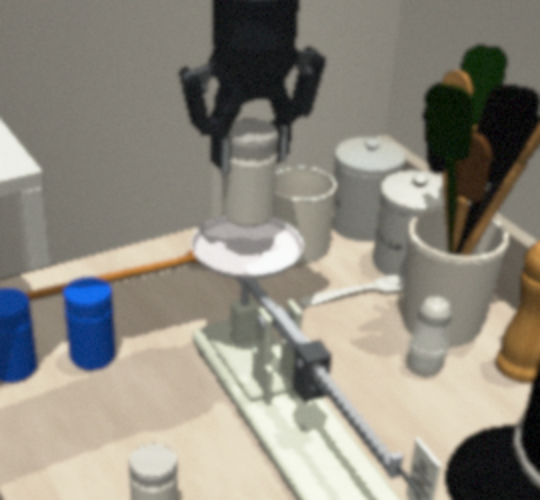

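The jar hangs upright above the pan at crop (250,180). I lower it, the last part slowly.

```bash
python3 -m handwheel '[{"offset":[0,0,10],"rot":[0,0,0],"claw":-0.3},{"offset":[0,0,14],"rot":[0,0,0],"claw":-0.3},{"offset":[0,0,8],"rot":[0,0,0],"claw":-0.3},{"offset":[0,0,4],"rot":[0,0,0],"claw":-0.3},{"offset":[0,0,2],"rot":[0,0,0],"claw":-0.3},{"offset":[0,0,2],"rot":[0,0,0],"claw":-0.3},{"offset":[0,0,2],"rot":[0,0,0],"claw":-0.3},{"offset":[0,0,1.5],"rot":[0,0,0],"claw":-0.3},{"offset":[0,0,1.5],"rot":[0,0,0],"claw":-0.3},{"offset":[0,0,0],"rot":[0,0,0],"claw":-0.3}]'
python3 - <<'E'
from h import *
f=imaging.grab_frame("side")
go(.6125,.1042,.212)
cv2.imwrite("pics/side4.png",cv2.resize(f["color"][50:300,180:450,::-1],None,fx=2,fy=2,interpolation=cv2.INTER_CUBIC))
E
```

```text
clock: 8.95
position: [0.6129, 0.1044, 0.2152]
tool_rot: [-3.142, 0.0, 1.49]
force: [-1.0, 0.5, -0.6]
grip_width: 0.0508
t 9.0 pos [0.6129 0.1044 0.2153] shift [-0.2 -0.4  3.3] turn [-0.    0.    0.03] F [-0.02  0.32 -1.37] w 0.0511 q7 -0.13
```

View pics/side4.png

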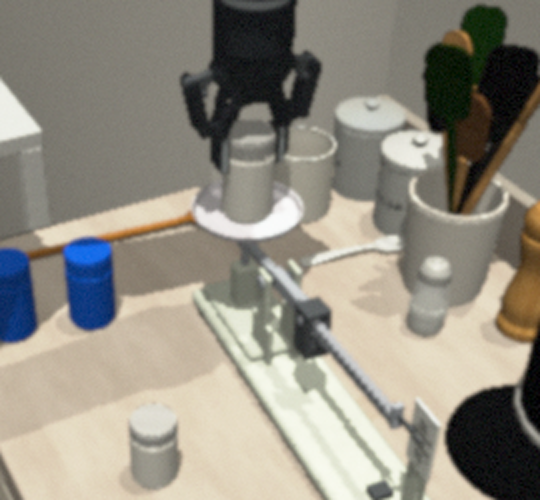

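```bash
python3 -m handwheel '[{"offset":[0,0,1.2],"rot":[0,0,0],"claw":-0.3},{"offset":[0,0,1],"rot":[0,0,0],"claw":-0.3},{"offset":[0,0,0],"rot":[0,0,0],"claw":-0.3}]'
python3 - <<'E'
from h import *
np.set_printoptions(precision=4,suppress=True)
f=imaging.grab_frame("top")
go(.6125,.1042,.212)
P=pts(f,np.ones((420,560),bool)); r=np.hypot(P[:,0]-.612,P[:,1]-.1042)
f=imaging.grab_frame("side"); Q=pts(f,np.ones((420,560),bool)); rq=np.hypot(Q[:,0]-.612,Q[:,1]-.1042)
for A,a in((P,r),(Q,rq)):
    s=A[(a>.031)&(a<.046)&(A[:,2]>.12)&(A[:,2]<.17)]; print("floor z",np.median(s[:,2]) if len(s) else None,len(s))
print(status.observe()["force"])
E
```

```text
clock: 9.3
position: [0.613, 0.1044, 0.213]
tool_rot: [-3.142, 0.0, 1.49]
force: [0.3, -0.1, -0.8]
grip_width: 0.0513
t 9.35 pos [0.613  0.1044 0.213 ] shift [-0.2 -0.4  1. ] turn [-0.    0.    0.03] F [ 0.01 -0.32 -0.8 ] w 0.0512 q7 -0.13
floor z 0.14155112396442204 381
floor z 0.1426513402715499 365
[ 0.4482  0.5113 -1.0819]
```

The pan has gone down from 0.148 to 0.142, close to its stop, so the jar rests on it. I release and go up.

```bash
python3 -m handwheel '[{"offset":[0,0,0],"rot":[0,0,0],"claw":0.3},{"offset":[0,0,0],"rot":[0,0,0],"claw":1},{"offset":[0,0,0],"rot":[0,0,0],"claw":1},{"offset":[0,0,0],"rot":[0,0,0],"claw":1},{"offset":[0,0,0],"rot":[0,0,0],"claw":1}]'
python3 -m handwheel '[{"offset":[0,0,-5],"rot":[0,0,0],"claw":1},{"offset":[0,0,-20],"rot":[0,0,0],"claw":1},{"offset":[0,0,-40],"rot":[0,0,0],"claw":1},{"offset":[0,0,-40],"rot":[0,0,0],"claw":1},{"offset":[0,0,-20],"rot":[0,0,0],"claw":1}]'
python3 - <<'E'
from h import *
np.set_printoptions(precision=4,suppress=True)
F={n:imaging.grab_frame(n) for n in("side","top")}
go(.5990,-.0455,.2)
cv2.imwrite("pics/side5.png",cv2.resize(F["side"]["color"][50:300,180:450,::-1],None,fx=2,fy=2,interpolation=cv2.INTER_CUBIC))
for n,f in F.items():
    for t in("poise_center","poise_pin","pointer_tip"):
        for d in imaging.mark_of(t,n)[:2]: print(n,t,np.round(d["uv"],1),round(d["conf"],2))
    for d in imaging.regions_of("poise",n)[:1]:
        P=pts(f,d["region"]); P=P[(abs(P[:,0]-.599)<.03)]; print(n,"poise",np.percentile(P,[3,97],axis=0))
    A=pts(f,np.ones((420,560),bool))
    for y in (-.09,-.11,-.13,-.15,-.17):
        s=A[(abs(A[:,1]-y)<.008)&(A[:,2]>.09)&(A[:,2]<.15)&(abs(A[:,0]-(.600+(y+.0455)*.08))<.012)]
        print(y,np.percentile(s[:,0],[5,50,95]),np.percentile(s[:,2],[50,95]))
E
```

```text
clock: 9.9
position: [0.613, 0.1044, 0.2131]
tool_rot: [3.142, -0.0, 1.49]
force: [-0.7, -0.0, 0.4]
grip_width: 0.0857
clock: 10.4
position: [0.6137, 0.1042, 0.342]
tool_rot: [3.138, -0.001, 1.49]
force: [0.3, -0.7, -0.1]
grip_width: 0.0854
t 10.5 pos [0.6139 0.1044 0.3416] shift [-150.8   -3.5  141.3] turn [ 0.27 -0.1   0.03] F [-0.13 -0.61 -0.89] w 0.0852 q7 -0.17
side poise_center [334.2 211.2] 0.87
side poise_pin [335.6 205. ] 0.81
side pointer_tip [390.3 263.2] 0.58
side poise [[ 0.5871 -0.0597  0.0853]
 [ 0.6121 -0.0334  0.135 ]]
-0.09 [0.5927 0.5947 0.6004] [0.1233 0.1278]
-0.11 [0.5912 0.5925 0.5995] [0.1248 0.1291]
-0.13 [0.5894 0.5913 0.5978] [0.1264 0.1307]
-0.15 [0.5879 0.5893 0.596 ] [0.1281 0.1328]
-0.17 [0.5862 0.5883 0.5941] [0.1297 0.1344]
top poise_center [299.7 170.5] 0.53
top poise_pin [296.3 167.1] 0.73
top pointer_tip [384.2 175.2] 0.8
top pointer_tip [299.2 248.9] 0.56
top poise [[ 0.5862 -0.0564  0.0975]
 [ 0.6103 -0.0334  0.1361]]
-0.09 [0.5921 0.5958 0.5995] [0.124  0.1273]
-0.11 [0.5904 0.5934 0.5976] [0.1253 0.1286]
-0.13 [0.589  0.5927 0.5971] [0.1268 0.1315]
-0.15 [0.5873 0.5907 0.5945] [0.1292 0.1325]
-0.17 [0.5858 0.5889 0.5935] [0.1309 0.1356]
```

View pics/side5.png

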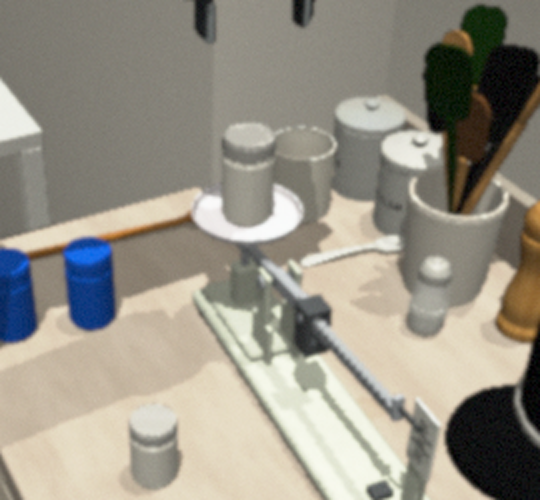

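The jar stands upright on the pan at crop (248,175). The beam is at its upper stop: slope about 0.085, poise top 0.135, so the poise centre is at 0.109. I go to the poise.

```bash
python3 -m handwheel '[{"offset":[-20,-3.5,0],"rot":[0.27,-0.1,0],"claw":1},{"offset":[-45,0,0],"rot":[0,0,0],"claw":1},{"offset":[-50,0,20],"rot":[0,0,0],"claw":1},{"offset":[-28,0,40],"rot":[0,0,0],"claw":1},{"offset":[-7.8,0,40],"rot":[0,0,0],"claw":1},{"offset":[0,0,38],"rot":[0,0,0],"claw":1},{"offset":[0,0,15],"rot":[0,0,0],"claw":1},{"offset":[0,0,0],"rot":[0,0,0],"claw":1},{"offset":[0,0,0],"rot":[0,0,0],"claw":1}]'
python3 - <<'E'
from h import *
F={n:imaging.grab_frame(n) for n in("side","top")}
go(.5993,-.0455,.112)
cv2.imwrite("pics/side6.png",cv2.resize(F["side"]["color"][50:300,220:490,::-1],None,fx=2,fy=2,interpolation=cv2.INTER_CUBIC))
E
```

```text
clock: 11.8
position: [0.597, -0.0428, 0.1873]
tool_rot: [-3.137, 0.002, 1.49]
force: [-0.8, 0.4, -0.4]
grip_width: 0.0855
t 11.9 pos [ 0.5975 -0.0425  0.1881] shift [-2.7  2.3 76.1] turn [-0.17  0.09  0.03] F [ 0.32 -0.56  0.86] w 0.0853 q7 0.13
```

View pics/side6.png

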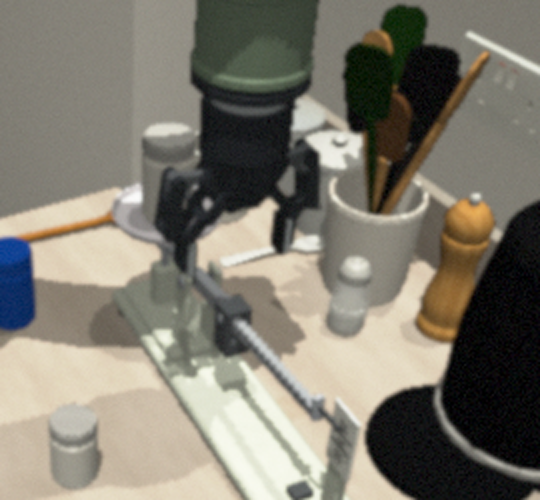

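The gripper straddles the poise (crop (235,320)), clear of the jar. I descend and grip.

```bash
python3 -m handwheel '[{"offset":[-2.7,2.3,15],"rot":[-0.17,0.09,0],"claw":1},{"offset":[0,0,25],"rot":[0,0,0],"claw":1},{"offset":[0,0,22],"rot":[0,0,0],"claw":1},{"offset":[0,0,10],"rot":[0,0,0],"claw":1},{"offset":[0,0,3],"rot":[0,0,0],"claw":1},{"offset":[0,0,0],"rot":[0,0,0],"claw":1}]'
python3 -c "
from h import *
go(.5993,-.0455,.112)"
python3 -m handwheel '[{"offset":[0,0,0],"rot":[0,0,0],"claw":0.2},{"offset":[0,0,0],"rot":[0,0,0],"claw":-0.1},{"offset":[0,0,0],"rot":[0,0,0],"claw":-0.3},{"offset":[0,0,0],"rot":[0,0,0],"claw":-0.6},{"offset":[0,0,0],"rot":[0,0,0],"claw":-0.8},{"offset":[0,0,0],"rot":[0,0,0],"claw":-0.8},{"offset":[0,0,0],"rot":[0,0,0],"claw":-0.8}]' 20
python3 - <<'E'
from h import *
F={n:imaging.grab_frame(n) for n in("side","top")}
go(.5993,-.0455,.106)
cv2.imwrite("pics/side7.png",cv2.resize(F["side"]["color"][100:300,250:450,::-1],None,fx=2.8,fy=2.8,interpolation=cv2.INTER_CUBIC))
E
```

```text
clock: 12.5
position: [0.5992, -0.0453, 0.1125]
tool_rot: [-3.141, 0.0, 1.49]
force: [0.2, 0.0, 0.7]
grip_width: 0.0855
t 12.5 pos [ 0.5992 -0.0453  0.1125] shift [-0.2  0.1  0.5] turn [-0.06  0.01  0.03] F [0.18 0.   0.68] w 0.0855 q7 0.18
clock: 13.2
position: [0.5989, -0.0452, 0.1118]
tool_rot: [-3.14, 0.0, 1.49]
force: [1.1, -0.3, 1.6]
grip_width: 0.0257
t 13.3 pos [ 0.5989 -0.0452  0.1118] shift [-0.3  0.5  5.8] turn [-0.09  0.01  0.03] F [0.66 0.41 0.92] w 0.0257 q7 0.18
```

View pics/side7.png

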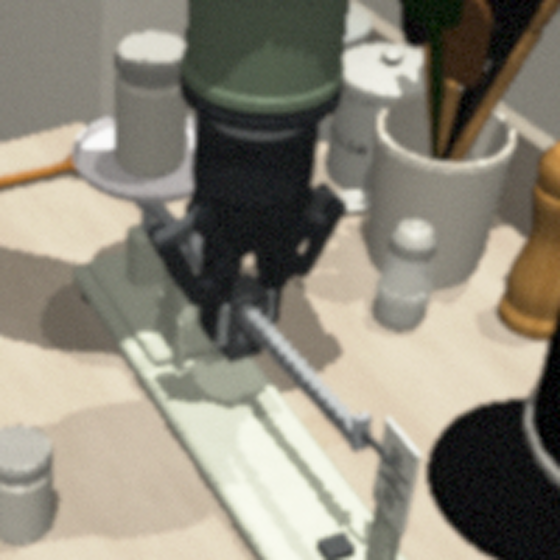

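Gripped at 25.7 mm on the poise. I lower it 5 mm so the beam is near level, then drag it 10 notches (100 mm) outwards.

```bash
python3 -m handwheel '[{"offset":[0,0,2.5],"rot":[0,0,0],"claw":-0.8},{"offset":[0,0,2.5],"rot":[0,0,0],"claw":-0.8},{"offset":[0,0,0],"rot":[0,0,0],"claw":-0.8}]'
python3 -m handwheel '[{"offset":[-5,0,0],"rot":[0,0,0],"claw":-0.8},{"offset":[-5,0,0],"rot":[0,0,0],"claw":-0.8}]'
python3 - <<'E'
from h import *
f=imaging.grab_frame("side")
go(.5993,-.0455,.106)
cv2.imwrite("pics/side8.png",cv2.resize(f["color"][100:300,250:450,::-1],None,fx=2.8,fy=2.8,interpolation=cv2.INTER_CUBIC))
E
```

```text
clock: 13.6
position: [0.5986, -0.0454, 0.1063]
tool_rot: [-3.139, 0.0, 1.49]
force: [0.3, -1.1, 1.1]
grip_width: 0.0253
clock: 13.8
position: [0.5979, -0.0549, 0.1067]
tool_rot: [-3.14, -0.0, 1.491]
force: [0.2, -0.0, -0.7]
grip_width: 0.026
t 13.85 pos [ 0.5978 -0.056   0.1067] shift [10.5  0.6  0.7] turn [-0.11  0.01  0.01] F [0.16 1.35 1.2 ] w 0.0256 q7 0.2
```

View pics/side8.png

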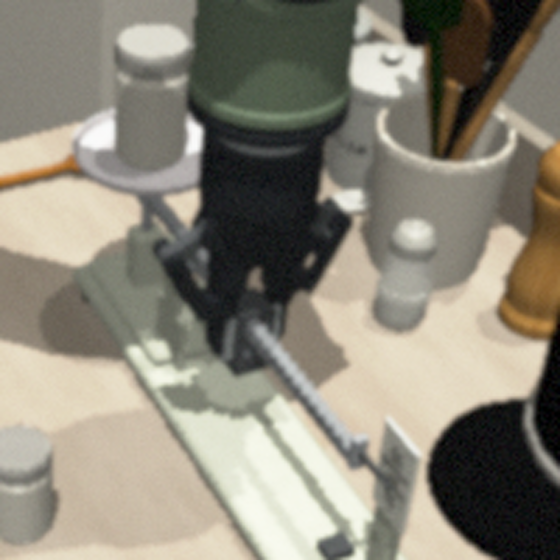

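The poise moved one notch, the beam came down near level, and the jar is steady. I drag the remaining 9 notches.

```bash
python3 -m handwheel '[{"offset":[-8,0,0],"rot":[0,0,0],"claw":-0.8},{"offset":[-8,0,0],"rot":[0,0,0],"claw":-0.8},{"offset":[-8,0,0],"rot":[0,0,0],"claw":-0.8},{"offset":[-8,0,0],"rot":[0,0,0],"claw":-0.8},{"offset":[-8,0,0],"rot":[0,0,0],"claw":-0.8},{"offset":[-8,0,0],"rot":[0,0,0],"claw":-0.8},{"offset":[-8,0,0],"rot":[0,0,0],"claw":-0.8},{"offset":[-8,0,0],"rot":[0,0,0],"claw":-0.8},{"offset":[-8,0,0],"rot":[0,0,0],"claw":-0.8},{"offset":[-8,0,0],"rot":[0,0,0],"claw":-0.8},{"offset":[-8,0,0],"rot":[0,0,0],"claw":-0.8},{"offset":[-2,0,0],"rot":[0,0,0],"claw":-0.8}]'
python3 -m handwheel '[{"offset":[0,0,0],"rot":[0,0,0],"claw":-0.8},{"offset":[0,0,0],"rot":[0,0,0],"claw":-0.8}]'
python3 - <<'E'
from h import *
f=imaging.grab_frame("side")
go(.5993-.1*.0802,-.0455-.1*.9968,.106)
cv2.imwrite("pics/side9.png",cv2.resize(f["color"][100:300,250:450,::-1],None,fx=2.8,fy=2.8,interpolation=cv2.INTER_CUBIC))
P=pts(f,np.ones((420,560),bool))
s=P[(np.hypot(P[:,0]-.612,P[:,1]-.1042)<.046)&(np.hypot(P[:,0]-.612,P[:,1]-.1042)>.031)&(P[:,2]>.13)&(P[:,2]<.17)]; print("pan z",np.median(s[:,2]))
E
```

```text
clock: 15.05
position: [0.5905, -0.1465, 0.1068]
tool_rot: [-3.14, 0.001, 1.489]
force: [-0.1, -0.6, 0.2]
grip_width: 0.0255
clock: 15.25
position: [0.5907, -0.1451, 0.1068]
tool_rot: [-3.14, 0.001, 1.49]
force: [-0.3, -1.8, -1.4]
grip_width: 0.0257
t 15.3 pos [ 0.5908 -0.1448  0.1068] shift [-0.3  0.5  0.8] turn [-0.1   0.02  0.04] F [-0.2  -1.24 -0.24] w 0.026 q7 0.33
pan z 0.14965648481125488
```

View pics/side9.png

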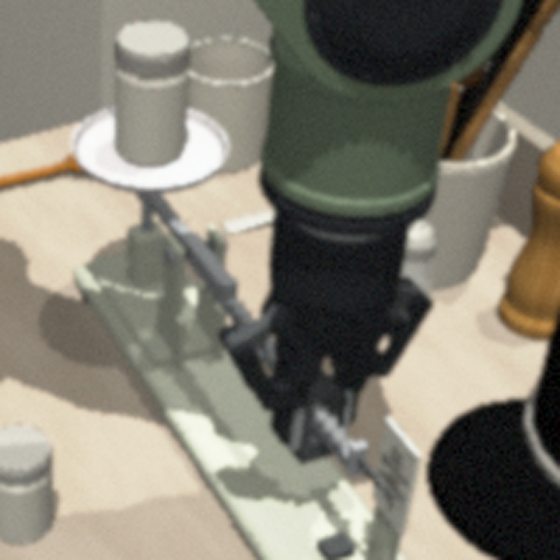

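```bash
python3 -m handwheel '[{"offset":[0,0,0],"rot":[0,0,0],"claw":-0.5},{"offset":[0,0,0],"rot":[0,0,0],"claw":0},{"offset":[0,0,0],"rot":[0,0,0],"claw":1},{"offset":[0,0,0],"rot":[0,0,0],"claw":1},{"offset":[0,0,0],"rot":[0,0,0],"claw":1},{"offset":[0,0,0],"rot":[0,0,0],"claw":1},{"offset":[0,0,-10],"rot":[0,0,0],"claw":1},{"offset":[0,0,-30],"rot":[0,0,0],"claw":1},{"offset":[0,0,-40],"rot":[0,0,0],"claw":1},{"offset":[0,0,-40],"rot":[0,0,0],"claw":1},{"offset":[0,0,-20],"rot":[0,0,0],"claw":1},{"offset":[0,0,0],"rot":[0,0,0],"claw":1}]'
python3 -m handwheel '[{"offset":[40,0,-20],"rot":[0,0,0],"claw":1},{"offset":[40,0,-20],"rot":[0,0,0],"claw":1},{"offset":[30,0,-10],"rot":[0,0,0],"claw":1},{"offset":[0,0,0],"rot":[0,0,0],"claw":1}]'
cat > tilt.py <<'E'
from h import *
import sys
np.set_printoptions(precision=4,suppress=True)
F={n:imaging.grab_frame(n) for n in("side","top")}
tag=sys.argv[1]
go(.5993,-.0455,.2)
cv2.imwrite(f"pics/s{tag}.png",cv2.resize(F["side"]["color"][130:310,280:430,::-1],None,fx=3.3,fy=3.3,interpolation=cv2.INTER_CUBIC))
c=F["top"]["color"][120:220,180:400,::-1]; cv2.imwrite(f"pics/t{tag}.png",cv2.resize(c,None,fx=3.4,fy=3.4,interpolation=cv2.INTER_CUBIC))
for n,f in F.items():
    A=pts(f,np.ones((420,560),bool))
    a=(A-np.array([.6058,.0244,0])); s=a@np.array([-.0802,-.9968,0]); l=a@np.array([.9968,-.0802,0])
    k=(abs(l)<.004)&(A[:,2]>.09)&(A[:,2]<.15)
    Y=[];Z=[]
    for q in np.arange(.03,.20,.005):
        m=k&(abs(s-q)<.004)
        if m.sum()>3: Y.append(q);Z.append(np.percentile(A[m,2],70))
    print(n,"beam profile",list(zip(np.round(Y,3),np.round(np.array(Z)*1000,1))))
    r=np.hypot(A[:,0]-.612,A[:,1]-.1042); m=(r>.031)&(r<.046)&(A[:,2]>.13)&(A[:,2]<.17)
    print(n,"pan z",np.median(A[m,2]))
    for t in("pointer_tip","poise_center","poise_pin"):
        for d in imaging.mark_of(t,n)[:1]:
            o,dd=ray(f,d["uv"]); nrm=np.array([.9968,-.0802,0]); off=.0 
            p=o+dd*(nrm@(np.array([.6058,.0244,0])-o))/(nrm@dd)
            print(n,t,np.round(d["uv"],1),round(d["conf"],2),"on beam plane: out",(p-np.array([.6058,.0244,0]))@np.array([-.0802,-.9968,0]),"z",p[2])
E
python3 tilt.py a
```

```text
clock: 16.5
position: [0.5921, -0.1453, 0.2505]
tool_rot: [3.138, 0.0, 1.49]
force: [-0.2, 0.3, -0.7]
grip_width: 0.0857
clock: 16.9
position: [0.6006, -0.0304, 0.2976]
tool_rot: [-3.141, -0.002, 1.496]
force: [-0.1, -0.2, -0.6]
grip_width: 0.0849
t 17.0 pos [ 0.5997 -0.0348  0.2965] shift [-10.7   0.6  96.5] turn [-0.12  0.02  0.1 ] F [-0.15 -1.06 -1.22] w 0.0856 q7 0.06
side beam profile [(np.float64(0.03), np.float64(120.3)), (np.float64(0.035), np.float64(120.2)), (np.float64(0.04), np.float64(119.5)), (np.float64(0.045), np.float64(118.8)), (np.float64(0.05), np.float64(118.5)), (np.float64(0.055), np.float64(116.1)), (np.float64(0.06), np.float64(107.3)), (np.float64(0.065), np.float64(109.0)), (np.float64(0.07), np.float64(107.1)), (np.float64(0.075), np.float64(108.0)), (np.float64(0.08), np.float64(107.7)), (np.float64(0.085), np.float64(106.6)), (np.float64(0.09), np.float64(105.7)), (np.float64(0.095), np.float64(106.0)), (np.float64(0.1), np.float64(104.6)), (np.float64(0.105), np.float64(105.0)), (np.float64(0.11), np.float64(104.1)), (np.float64(0.115), np.float64(104.3
[... 682 characters left out ...]

side poise_pin [359.1 249.2] 0.9 on beam plane: out 0.1624483187321141 z 0.09601120614503189
top beam profile [(np.float64(0.165), np.float64(113.2)), (np.float64(0.17), np.float64(112.3)), (np.float64(0.175), np.float64(111.2)), (np.float64(0.18), np.float64(110.2)), (np.float64(0.185), np.float64(108.7)), (np.float64(0.19), np.float64(96.6)), (np.float64(0.195), np.float64(97.6))]
top pan z 0.15501934724478167
top pointer_tip [376.3 174.9] 0.69 on beam plane: out 0.2442130403226171 z 0.09092784304845347
top poise_center [343.7 174.8] 0.69 on beam plane: out 0.17624327476674334 z 0.06729696362168514
top poise_pin [339.7 172.4] 0.45 on beam plane: out 0.1640390039943719 z 0.0957358138913702
```

View pics/sa.png

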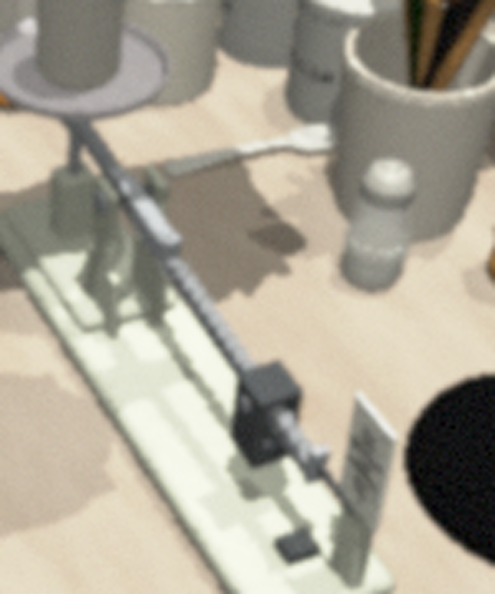

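The beam is at its lower stop: pan at +7 mm, slope -0.085, poise at 170 mm from the pivot, which is notch 10. So the poise is too far out. With the force offset corrected the jar weighs about 170 g. I bring the poise back 4 notches to index 6.

```bash
python3 -m handwheel '[{"offset":[-30,0,0],"rot":[0,0,0],"claw":1},{"offset":[-45,0,30],"rot":[0,0,0],"claw":1},{"offset":[-30,0,40],"rot":[0,0,0],"claw":1},{"offset":[-4,0,35],"rot":[0,0,0],"claw":1},{"offset":[0,0,20],"rot":[0,0,0],"claw":1},{"offset":[0,0,10],"rot":[0,0,0],"claw":1},{"offset":[0,0,0],"rot":[0,0,0],"claw":1},{"offset":[0,0,0],"rot":[0,0,0],"claw":1}]'
python3 -c "
from h import *
go(.5918,-.1451,.1)"
```

```text
clock: 18.1
position: [0.5917, -0.1405, 0.1649]
tool_rot: [-3.141, 0.0, 1.49]
force: [0.9, 1.2, 0.1]
grip_width: 0.0854
t 18.1 pos [ 0.5917 -0.1405  0.1649] shift [-4.5  0.5 64.9] turn [-0.04  0.02  0.04] F [0.87 1.15 0.07] w 0.0854 q7 0.3
```

```bash
python3 -m handwheel '[{"offset":[-4.5,0.5,15],"rot":[0,0,0],"claw":1},{"offset":[0,0,25],"rot":[0,0,0],"claw":1},{"offset":[0,0,18],"rot":[0,0,0],"claw":1},{"offset":[0,0,7],"rot":[0,0,0],"claw":1},{"offset":[0,0,0],"rot":[0,0,0],"claw":0.2},{"offset":[0,0,0],"rot":[0,0,0],"claw":-0.1},{"offset":[0,0,0],"rot":[0,0,0],"claw":-0.3},{"offset":[0,0,0],"rot":[0,0,0],"claw":-0.6},{"offset":[0,0,0],"rot":[0,0,0],"claw":-0.8},{"offset":[0,0,0],"rot":[0,0,0],"claw":-0.8},{"offset":[0,0,0],"rot":[0,0,0],"claw":-0.8}]' 20
python3 - <<'E'
from h import *
f=imaging.grab_frame("side")
go(.5918,-.1451,.115)
cv2.imwrite("pics/side11.png",cv2.resize(f["color"][100:320,250:450,::-1],None,fx=2.7,fy=2.7,interpolation=cv2.INTER_CUBIC))
E
```

```text
clock: 19.2
position: [0.5915, -0.145, 0.0993]
tool_rot: [-3.14, 0.0, 1.49]
force: [0.5, 0.6, 3.2]
grip_width: 0.0254
t 19.25 pos [ 0.5915 -0.145   0.0992] shift [ -0.1   0.3 -15.8] turn [-0.07  0.01  0.04] F [ 0.51 -0.85  1.74] w 0.0258 q7 0.34
```

View pics/side11.png

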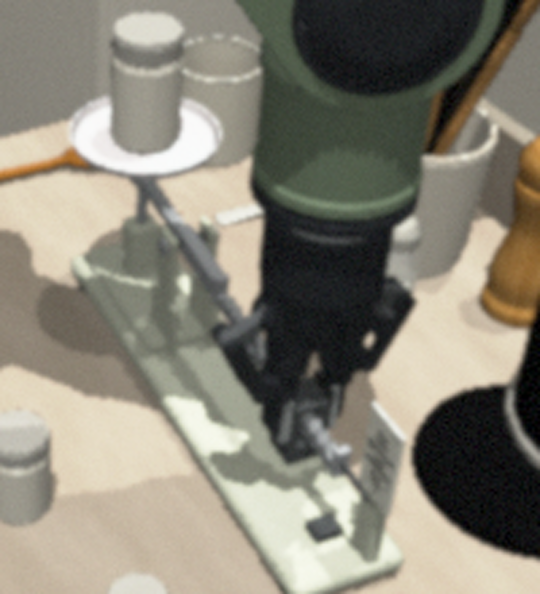

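Gripped (25.6 mm). I lift 15 mm to level and check the pan before dragging.

```bash
python3 -m handwheel '[{"offset":[0,0,-3],"rot":[0,0,0],"claw":-0.8},{"offset":[0,0,-4],"rot":[0,0,0],"claw":-0.8},{"offset":[0,0,-4],"rot":[0,0,0],"claw":-0.8},{"offset":[0,0,-3],"rot":[0,0,0],"claw":-0.8},{"offset":[0,0,-1],"rot":[0,0,0],"claw":-0.8},{"offset":[0,0,0],"rot":[0,0,0],"claw":-0.8},{"offset":[0,0,0],"rot":[0,0,0],"claw":-0.8}]'
cat > pan.py <<'E'
from h import *
f=imaging.grab_frame("side"); go(.5918,-.1451,.115)
P=pts(f,np.ones((420,560),bool)); r=np.hypot(P[:,0]-.612,P[:,1]-.1042)
s=P[(r<.046)&(r>.031)&(P[:,2]>.13)&(P[:,2]<.165)]; print("pan z",np.median(s[:,2]))
E
python3 pan.py
```

```text
clock: 19.95
position: [0.5912, -0.145, 0.114]
tool_rot: [-3.14, 0.0, 1.49]
force: [1.0, -1.3, -0.1]
grip_width: 0.026
t 20.0 pos [ 0.5912 -0.145   0.1139] shift [-0.1  0.6 -1.1] turn [-0.11  0.01  0.04] F [ 0.06 -1.17 -0.2 ] w 0.0256 q7 0.33
pan z 0.14986169107263553
```

The pan is level. I drag 40 mm inwards and release.

```bash
python3 -m handwheel '[{"offset":[5,0,0],"rot":[0,0,0],"claw":-0.8},{"offset":[8,0,0],"rot":[0,0,0],"claw":-0.8},{"offset":[8,0,0],"rot":[0,0,0],"claw":-0.8},{"offset":[8,0,0],"rot":[0,0,0],"claw":-0.8},{"offset":[7,0,0],"rot":[0,0,0],"claw":-0.8},{"offset":[4,0,0],"rot":[0,0,0],"claw":-0.8},{"offset":[0,0,0],"rot":[0,0,0],"claw":-0.8},{"offset":[0,0,0],"rot":[0,0,0],"claw":-0.8}]'
python3 pan.py
python3 -m handwheel '[{"offset":[0,0,0],"rot":[0,0,0],"claw":-0.5},{"offset":[0,0,0],"rot":[0,0,0],"claw":0},{"offset":[0,0,0],"rot":[0,0,0],"claw":1},{"offset":[0,0,0],"rot":[0,0,0],"claw":1},{"offset":[0,0,0],"rot":[0,0,0],"claw":1},{"offset":[0,0,-10],"rot":[0,0,0],"claw":1},{"offset":[0,0,-30],"rot":[0,0,0],"claw":1},{"offset":[0,0,-40],"rot":[0,0,0],"claw":1},{"offset":[0,0,-40],"rot":[0,0,0],"claw":1},{"offset":[25,0,-30],"rot":[0,0,0],"claw":1},{"offset":[45,0,-10],"rot":[0,0,0],"claw":1},{"offset":[0,0,0],"rot":[0,0,0],"claw":1}]'
python3 -m handwheel '[{"offset":[0,0,0],"rot":[0,0,0],"claw":1},{"offset":[0,0,0],"rot":[0,0,0],"claw":1}]'
python3 tilt.py b
```

```text
clock: 20.8
position: [0.5945, -0.1051, 0.114]
tool_rot: [-3.14, 0.0, 1.49]
force: [0.7, 0.7, 0.3]
grip_width: 0.0255
t 20.85 pos [ 0.5945 -0.1051  0.114 ] shift [-40.    0.5  -1. ] turn [-0.1   0.    0.02] F [ 0.18  0.79 -0.51] w 0.0259 q7 0.27
pan z 0.1495217840571934
clock: 22.05
position: [0.6015, -0.0293, 0.2762]
tool_rot: [3.141, -0.003, 1.497]
force: [0.7, 0.0, -0.4]
grip_width: 0.0852
clock: 22.25
position: [0.6001, -0.0362, 0.2741]
tool_rot: [-3.14, 0.001, 1.49]
force: [0.2, -1.9, 0.8]
grip_width: 0.0855
t 22.35 pos [ 0.6001 -0.0365  0.2739] shift [-9.   0.1 73.9] turn [-0.12  0.04 -0.05] F [0.08 0.37 0.41] w 0.0853 q7 0.08
side beam profile [(np.float64(0.03), np.float64(124.3)), (np.float64(0.035), np.float64(124.2)), (np.float64(0.04), np.float64(123.6)), (np.float64(0.045), np.float64(124.0)), (np.float64(0.05), np.float64(124.2)), (np.float64(0.055), np.float64(122.6)), (np.float64(0.06), np.float64(113.5)), (np.float64(0.065), np.float64(116.6)), (np.float64(0.07), np.float64(114.7)), (np.float64(0.075), np.float64(117.2)), (np.float64(0.08), np.float64(116.7)), (np.fl
[... 898 characters left out ...]
ane: out 0.25520290360006503 z 0.12915130481786674
side poise_center [349.3 230.9] 0.69 on beam plane: out 0.12469310970803166 z 0.10803453412064257
side poise_pin [349.4 228.7] 0.7 on beam plane: out 0.12419977477022898 z 0.11286708066953122
top beam profile [(np.float64(0.16), np.float64(120.9)), (np.float64(0.165), np.float64(119.2)), (np.float64(0.17), np.float64(118.6)), (np.float64(0.175), np.float64(119.9)), (np.float64(0.18), np.float64(118.3)), (np.float64(0.185), np.float64(118.8)), (np.float64(0.19), np.float64(118.7)), (np.float64(0.195), np.float64(118.7))]
top pan z 0.1463699400254741
top pointer_tip [382.4 173.3] 0.9 on beam plane: out 0.25237580227021783 z 0.11547721386754639
```

View pics/sb.png

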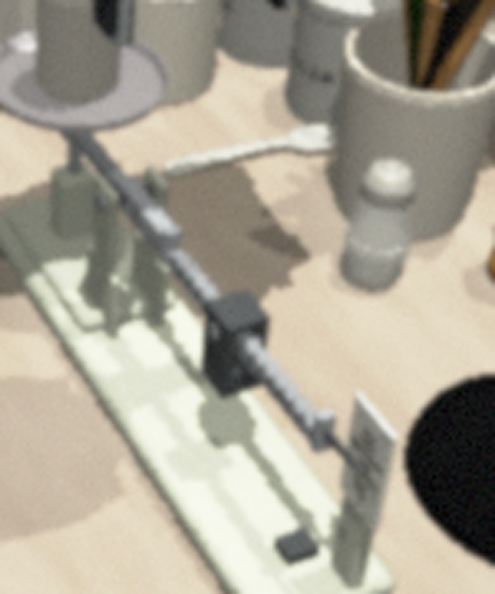

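The pointer is now off its stop. The pan is 2 mm low (tilt about +0.027), and the beam profile gives about +0.025 to 0.03, so it sits at the edge of the upper long line. One more notch outwards (index 7) should give about -0.013. I regrip, pausing once to check the resting tilt.

```bash
python3 -m handwheel '[{"offset":[-25,0,0],"rot":[0,0,0],"claw":1},{"offset":[-30,0,25],"rot":[0,0,0],"claw":1},{"offset":[-14,0,40],"rot":[0,0,0],"claw":1},{"offset":[0,0,25],"rot":[0,0,0],"claw":1},{"offset":[0,0,10],"rot":[0,0,0],"claw":1},{"offset":[0,0,0],"rot":[0,0,0],"claw":1},{"offset":[0,0,0],"rot":[0,0,0],"claw":1}]'
python3 pan.py
python3 -c "
from h import *
go(.5948,-.1052,.113)"
```

```text
clock: 23.35
position: [0.5953, -0.1039, 0.1751]
tool_rot: [-3.141, 0.0, 1.491]
force: [-0.4, -0.4, 0.2]
grip_width: 0.0855
t 23.4 pos [ 0.5954 -0.1039  0.1754] shift [-41.3  -0.3  60.4] turn [0.   0.01 0.06] F [ 0.43 -0.29  1.06] w 0.0853 q7 0.25
pan z 0.1470127784103772
t 23.4 pos [ 0.5954 -0.1039  0.1754] shift [-1.3 -0.5 62.4] turn [0.   0.01 0.06] F [ 0.43 -0.29  1.06] w 0.0853 q7 0.25
```

```bash
python3 -m handwheel '[{"offset":[-1.3,-0.5,15],"rot":[0,0,0],"claw":1},{"offset":[0,0,25],"rot":[0,0,0],"claw":1},{"offset":[0,0,16],"rot":[0,0,0],"claw":1},{"offset":[0,0,6],"rot":[0,0,0],"claw":1},{"offset":[0,0,0],"rot":[0,0,0],"claw":0.2},{"offset":[0,0,0],"rot":[0,0,0],"claw":-0.1},{"offset":[0,0,0],"rot":[0,0,0],"claw":-0.3},{"offset":[0,0,0],"rot":[0,0,0],"claw":-0.6},{"offset":[0,0,0],"rot":[0,0,0],"claw":-0.8},{"offset":[0,0,0],"rot":[0,0,0],"claw":-0.8},{"offset":[0,0,0],"rot":[0,0,0],"claw":-0.8}]' 20
python3 pan.py
python3 -m handwheel '[{"offset":[0,0,1.5],"rot":[0,0,0],"claw":-0.8},{"offset":[0,0,1.5],"rot":[0,0,0],"claw":-0.8},{"offset":[-3,0,0],"rot":[0,0,0],"claw":-0.8},{"offset":[-4,0,0],"rot":[0,0,0],"claw":-0.8},{"offset":[-3,0,0],"rot":[0,0,0],"claw":-0.8},{"offset":[0,0,0],"rot":[0,0,0],"claw":-0.8},{"offset":[0,0,0],"rot":[0,0,0],"claw":-0.8}]'
python3 pan.py
```

```text
clock: 24.5
position: [0.594, -0.1054, 0.1122]
tool_rot: [-3.14, 0.0, 1.49]
force: [-0.2, 0.6, 0.7]
grip_width: 0.0252
t 24.55 pos [ 0.594  -0.1054  0.1121] shift [-39.8   1.   -2.9] turn [-0.1   0.01  0.04] F [ 0.98  0.44 -0.1 ] w 0.0261 q7 0.28
pan z 0.14733761808227186
clock: 25.25
position: [0.5931, -0.1155, 0.1091]
tool_rot: [-3.14, 0.0, 1.49]
force: [0.2, 1.1, 0.4]
grip_width: 0.0254
t 25.3 pos [ 0.5931 -0.1154  0.1091] shift [-29.7   1.1  -5.9] turn [-0.1   0.01  0.03] F [-0.6   0.19  0.17] w 0.0254 q7 0.3
pan z 0.14931018825696263
```

Moved 10 mm, with the pan level. I release, withdraw and let it settle.

```bash
python3 -m handwheel '[{"offset":[0,0,0],"rot":[0,0,0],"claw":-0.5},{"offset":[0,0,0],"rot":[0,0,0],"claw":0},{"offset":[0,0,0],"rot":[0,0,0],"claw":1},{"offset":[0,0,0],"rot":[0,0,0],"claw":1},{"offset":[0,0,0],"rot":[0,0,0],"claw":1},{"offset":[0,0,-10],"rot":[0,0,0],"claw":1},{"offset":[0,0,-30],"rot":[0,0,0],"claw":1},{"offset":[0,0,-45],"rot":[0,0,0],"claw":1},{"offset":[0,0,-50],"rot":[0,0,0],"claw":1},{"offset":[0,-20,-50],"rot":[0,0,0],"claw":1},{"offset":[0,-45,-20],"rot":[0,0,0],"claw":1},{"offset":[0,-50,0],"rot":[0,0,0],"claw":1}]'
python3 -m handwheel '[{"offset":[0,-40,0],"rot":[0,0,0],"claw":1},{"offset":[0,-20,0],"rot":[0,0,0],"claw":1},{"offset":[0,0,0],"rot":[0,0,0],"claw":1},{"offset":[0,0,0],"rot":[0,0,0],"claw":1},{"offset":[0,0,0],"rot":[0,0,0],"claw":1}]'
python3 tilt.py c | cut -c1-1800
python3 - <<'E'
from h import *
f=imaging.grab_frame("side"); cv2.imwrite("pics/full.png",f["color"][:,:,::-1])
cv2.imwrite("pics/plate.png",cv2.resize(f["color"][225:315,340:420,::-1],None,fx=7,fy=6.6,interpolation=cv2.INTER_CUBIC))
E
```

```text
clock: 26.5
position: [0.4801, -0.1067, 0.3134]
tool_rot: [3.139, -0.0, 1.49]
force: [0.0, -0.7, 0.8]
grip_width: 0.0853
clock: 27.0
position: [0.4212, -0.1015, 0.3111]
tool_rot: [-3.14, 0.0, 1.49]
force: [-0.3, 0.6, -0.6]
grip_width: 0.0854
t 27.1 pos [ 0.421  -0.1015  0.3107] shift [ 70.2 173.4 110.3] turn [-0.12  0.04  0.03] F [-0.18 -0.37 -0.21] w 0.0851 q7 0.11
side beam profile [(np.float64(0.03), np.float64(123.2)), (np.float64(0.035), np.float64(122.8)), (np.float64(0.04), np.float64(121.6)), (np.float64(0.045), np.float64(121.8)), (np.float64(0.05), np.float64(119.8)), (np.float64(0.055), np.float64(120.1)), (np.float64(0.06), np.float64(111.0)), (np.float64(0.065), np.float64(113.9)), (np.float64(0.07), np.float64(113.6)), (np.float64(0.075), np.float64(113.7)), (np.float64(0.08), np.float64(112.8)), (np.float64(0.085), np.float64(113.5)), (np.float64(0.09), np.float64(112.1)), (np.float64(0.095), np.float64(112.7)), (np.float64(0.1), np.float64(111.5)), (np.float64(0.105), np.float64(112.8)), (np.float64(0.11), np.float64(112.8)), (np.float64(0.115), np.float64(115.2)), (n
[... 1844 characters left out ...]
64(0.15), np.float64(125.4)), (np.float64(0.155), np.float64(112.7)), (np.float64(0.16), np.float64(111.6)), (np.float64(0.165), np.float64(112.5)), (np.float64(0.17), np.float64(111.0)), (np.float64(0.175), np.float64(112.2)), (np.float64(0.18), np.float64(112.3)), (np.float64(0.185), np.float64(112.9)), (np.float64(0.19), np.float64(113.0)), (np.float64(0.195), np.float64(113.2))]
top pan z 0.14906307978618383
top pointer_tip [382.7 175.6] 0.67 on beam plane: out 0.2590136616452487 z 0.08668159240490991
top poise_center [328.7 173.9] 0.75 on beam plane: out 0.14279946899160176 z 0.06768574767262892
top poise_pin [330.3 171.9] 0.57 on beam plane: out 0.1437340444263298 z 0.09515212252796768
```

View pics/plate.png

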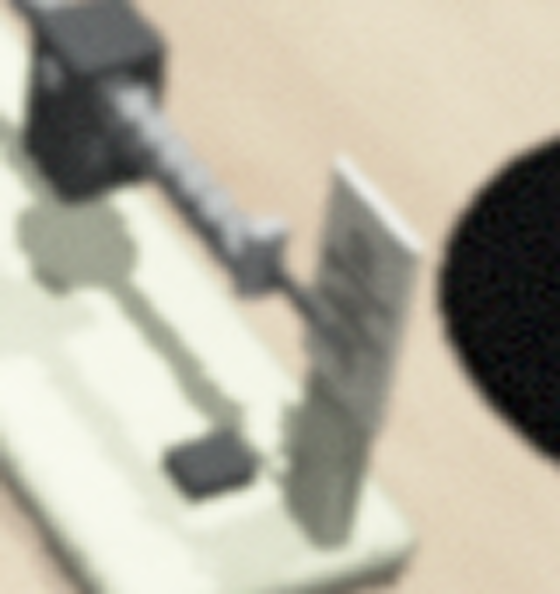

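View pics/full.png

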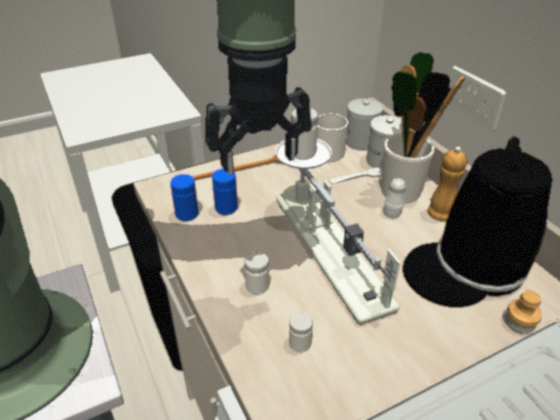

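View pics/sc.png

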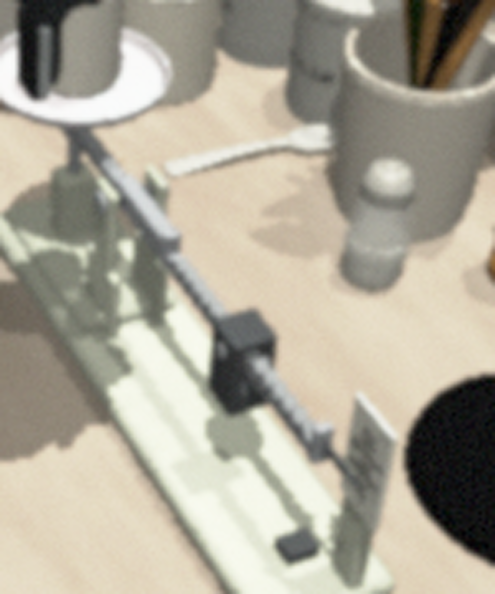

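The tilt is about -0.010 to -0.012: pan +0.8 mm, pointer midway on the plate at (340,320) in the plate crop. The poise top is 126 mm at about 140 mm from the pivot, as expected for seated at index 7. The other jars stand where they were. One last repeat reading, then I hand in.

```bash
python3 -m handwheel '[{"offset":[0,0,0],"rot":[0,0,0],"claw":1},{"offset":[0,0,0],"rot":[0,0,0],"claw":1},{"offset":[0,0,0],"rot":[0,0,0],"claw":1}]'
python3 pan.py
python3 - <<'E'
from h import *
f=imaging.grab_frame("top"); P=pts(f,np.ones((420,560),bool)); r=np.hypot(P[:,0]-.612,P[:,1]-.1042)
s=P[(r<.04)&(P[:,2]>.22)&(P[:,2]<.26)]; print("jar top",len(s), np.median(s[:,2]) if len(s) else None, s[:,:2].mean(0) if len(s) else "")
s=P[(r<.046)&(r>.031)&(P[:,2]>.13)&(P[:,2]<.165)]; print("pan top cam",np.median(s[:,2]))
from workcell import bot
print(bot.job_done())
E
```

```text
clock: 27.75
position: [0.4205, -0.1014, 0.3108]
tool_rot: [-3.14, 0.0, 1.49]
force: [0.8, -0.3, 0.5]
grip_width: 0.0859
t 27.8 pos [ 0.4205 -0.1014  0.3108] shift [-29.8 174.6 195.5] turn [-0.09  0.01  0.03] F [ 0.33 -0.26  1.13] w 0.0856 q7 0.11
pan z 0.15010279762489742
jar top 628 0.24073313724470247 [0.610585  0.1037063]
pan top cam 0.1491764922345722
the job is handed in; nothing more can be done
None
```

The tall white jar is weighed and handed in at about 27.9 s of the 58 s. It stands upright on the pan, and the poise sits in the eighth notch, 70 mm out from the first, which makes the jar roughly 155 g.

- **Search for the notch:** I tried 10 notches out first, because the lifting force suggested a heavier jar. The beam went to its lower stop. At 6 notches it rested at about +0.027, right at the upper long line, so I moved the poise one notch further out to 7.
- **Balance at the end:** the pan sits 0.8 mm above its level height in both cameras, a tilt of about -0.010. The beam's slope gives about -0.012, and the limit is ±0.027. A second reading 0.7 s later was unchanged. The pointer shows near mid-plate, but the picture is too coarse to read the lines themselves.
- **Jar and poise:** the jar's top is at 0.241 m, centred on the pan. The poise hangs at the height expected for a seated pin. The gripper was well clear of everything.
- **Other jars:** they look unmoved in the last picture, but I did not measure them again.
- **Readings that disagreed:** the networks' pointer and poise marks in the top camera were off, so I relied on depth readings and the pictures instead. The lifting-force estimate was too high because of noise and an offset.

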